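# Press a bushing home with the ratchet bar clamp, then let the jaw back

### The job

Press the brass bushing fully home into the aluminium block by pumping the trigger of the ratchet bar clamp; press gently and stop as soon as you feel it bottom. Do not push the bushing or the jaw forward by hand. Then squeeze the release lever and slide the jaw all the way back, and leave the rest of the bench alone.

Things in the scene. Friction and masses are not known exactly. Their poses are not given: they have to be found in the camera images.
- press: Bar clamp on a green base plate 380 x 110 x 12 mm, bolted down; origin: centre of its underside. Its x is the pressing direction, z up. Along x (mm): trigger hinge at -84, sliding steel bar with rack, dark jaw head, rubber pad, brass bushing, aluminium block 120 to 170 (60 wide, top at z 78). All centred on y = 0. Two green cheeks flank the bar (|y| 17 to 25, x -125 to -30, top z 66).
- trigger (a joint): Trigger angle, rad: 0 at rest (leaning back 0.25), 0.5 at its end stop. Hinge along the press's y at x -84, z 22 mm. Pushed to +x it drives the jaw forward after 8 to 20 mm of idle travel; springs back by itself. A full stroke moves the jaw 9 to 21 mm; a ratchet (9 mm pitch) holds it as the trigger returns; the jaw may first slip back up to 9 mm, the bushing stays.
- trigger_push (a point): Rearmost (-x) point of the round cross bar on top of the trigger: bar 12 mm thick, 44 mm long along y, its centre 124 to 127 mm above the bench all through the stroke; push it towards the press's +x, 52 mm for a full stroke; free space behind and above it. Force here: 3 to 10 N while the jaw runs free, up to about 14 N while the bushing moves; more means home or end stop.
- ram (a joint): Slide of jaw head, bar and pad, m: 0 = all the way back on its stop, grows towards the bushing (press +x), up to 0.062. Rubs with 2 N. The ratchet stops it from going back unless the release lever is squeezed. Starts 0 to 0.016.
- jaw: Sliding head with its bar, post, release lever and pad; origin on the press's origin when the slide is at 0, same axes. Head x -25 to 55 mm, 44 wide, top z 62. Upright post on it: x 8 to 20, 26 mm wide (y), top z 115. Not to be pushed forward by the robot before the bushing is home.
- release (a joint): Release lever angle, rad: 0 engaged (up to 0.15 while riding on a tooth), 0.26 squeezed against its stop. Upright steel lever on the jaw head behind the post, jaw x -20 to -10 mm, 26 mm wide, top z 115; hinge at jaw x -15, z 55. Squeezing it towards the post (+x; 1 to 2.5 N at the top) lifts the ratchet; hold it squeezed while sliding. Lever and post measure 40 mm over both, about 28 mm squeezed.
- release_grip (a point): Point 100 mm above the bench, midway between the outer faces of lever and post once squeezed (jaw x +6 mm, y 0): centre a gripper here, closing along the press's x from above, open 60 mm or more; the post does not give, only the lever moves (about 12 mm at this height). Grip with some 20 N, drag to press -x.
- bushing (a joint): How far the bushing's flange stands off the block, m: 0 = home, starts 0.008 to 0.016. It slides stiffly (6 N) and stops hard at 0.
- flange: Brass flange of the bushing, disc 28 mm across, 4 mm thick, axis along the press's x at z 42 mm, on a 16 mm sleeve in the block. Not to be touched by the robot.
- flange_face (a point): Centre of the flange's near face (the one the pad presses); 4 mm from the block's face when home.
- pad: Round rubber-faced pad, 30 mm across, on the jaw's front; its face is at jaw x 69 mm, z 42. Sprung: 6 N per mm, 8 mm of give, then solid. Must not press the flange with more than 30 N. Once the bushing is home, 18 N on the trigger bar is about 15 to 22 N at the pad, growing 1 to 2 N per N; over 21 N is too much, so do not carry on to the end stop.
- spare_bushing: Loose brass bushing like the pressed one (28 mm flange, 26 mm tall), standing on the base plate near the trigger; leave it.
- spanner: Steel spanner, 170 mm, lying near the press; leave it.
- screwdriver: Screwdriver, 190 mm, lying near the press; leave it.
- oil_can: Grey can, 56 mm across, 110 mm tall; leave it.
- pot: Dark steel cup, 80 mm across, 75 mm tall; leave it.
- steel_block: Steel block 70 x 45 x 30 mm; leave it.
- hammer: Hammer, 260 mm, lying on the bench; leave it.

How it is judged:
On the way, in this order (a step that is already met when the one before it is completed fails the run):
1. the jaw's pad presses on the bushing (contact force between pad and flange above 2 N), for 0.05 s.
2. the bushing is pressed home, its flange against the block (under 1 mm gap) (value of joint bushing below 0.001 m), for 0.2 s.
At the end, for the whole second after the job is handed in: The bushing's flange is within 1 mm of the block, the jaw is all the way back (within 4 mm of its stop) and at rest, and the trigger is back at rest (value of joint bushing below 0.001 m and value of joint ram below 0.004 m and value of joint trigger below 0.03 rad and velocity of joint ram below 0.01 m/s); the robot touches nothing.
It fails at once if the pad presses the bushing with more than 30 N (contact force between pad and flange above 30 N).
It fails at once if the robot touches the bushing (contact force between any of the fingers, the arm and flange above 0.5 N).
It fails at once if the robot pushes on the jaw by hand before the bushing is home (value of joint bushing above 0.001 m and contact force between any of the fingers, the arm and jaw above 2 N).
It fails at once if a bystander on the bench is disturbed (moved more than 30 mm) (distance of any of spare_bushing, spanner, screwdriver, oil_can, pot, steel_block, hammer from where it was at the start of the episode above 0.03 m).
It also fails if it takes over 54 s, if anything falls off the work surface, if the arm or the gripper's body presses on something with over 40 N, if the wrist force passes 120 N, or if a joint passes its speed limit or range.

### The arm

A 7-joint arm with a two-finger parallel gripper is mounted at the origin on the work surface. World frame = base frame: x ahead of the robot, y to its left, z up, the work surface at z = 0. Lengths are in m, angles in rad, forces in N, time in s.
With the tool pointing down it reaches from about 0.425 to 0.875 m from the base axis. Payload 4.7 kg.
Tool frame: the origin (TCP) lies midway between the tips of the shut fingers; the grasp point (between the pads) lies ctrl.grasp_offset behind it (ctrl.grasp_offset is the distance from the TCP to the grasp point, in m); z points along the fingers, y is the line along which they close (so a half turn about z gives the same grasp; the last joint's range is limited). The gripper opens to 87 mm and grips with 3 to 60 N. Pads are 19 mm wide; open, the fingers measure 117 mm over their backs; the gripper's body (75 mm by 190 mm) begins 51 mm behind the grasp point.
Start: joints at [-1.271, 0.321, -0.07, 1.45, 0.023, 1.371, -0.057], TCP at [0.183, 0.624, 0.223] pointing down, gripper open.
Joint ranges: [-2.86, 2.86], [-0.3, 2.09], [-1.38, 1.24], [0.06, 2.45], [-1.56, 4.7], [0.09, 2.05], [-2.69, 2.69]. Speed limits (rad/s): [2.57, 2.57, 3.14, 3.14, 3.14, 3.14, 3.14].

### API

Orientations are given as a rotation vector (axis times angle).
In Python, from bench import ctrl gives the robot as it stands. The module is installed in compiled form; this text tells all that it offers.
- The arm moves only by the tool jog_arm, never from a script. Its argument "moves" is one flat list of numbers, 7 for each row, row after row: the shift along the tool's x, y, z in units of 30 cm (1.0 is 30 cm), then the turn, a rotation vector about the tool's x, y, z in units of 60 degrees (1.0 is 60 degrees), then the gripper's target within -1 to 1 (fully open at 1, half-way at 0, shut at -1). In form: [x, y, z, wx, wy, wz, fingers, x, y, z, wx, wy, wz, fingers, ...]. A call has exactly 8 rows; each row is the pose to reach, as a shift and turn from the pose commanded when the call began, along the tool's axes at that moment; what a row does not reach only later rows make up. A row lasts 1/8 s, in which the tool goes at most 62.5 mm and 10.7 degrees, less where a joint would pass 70% of its speed; a pose out of reach is approached as far as the arm can. A call with a number of a shift or a turn outside -1 to 1 is refused whole. A call with a gripper value outside its range is refused whole. The fingers move at their own pace and stop on an object; "newtons" is the grip in N (left out, the last holds). Time passes only in rows, so rows that repeat a pose let the fingers close, or fill a call up. It gives the time, the measured TCP pose, the force, the opening and the grip force at its end, in the units of the state.
- ctrl.get_state(): the state, without advancing time (a new reading comes with each control period).
- ctrl.get_image(name): name is "scene" or "top" or "wrist"; returns a dict with "pixels" (400x640x3 uint8, red, green, blue), "fx", "fy", "cx", "cy" (pixels), "xyz" and "rotation" of the camera in the world; the wrist camera has in their place "tool_from_camera" (4x4, takes a point from camera to tool coordinates, whose origin is the TCP and whose axes are the flange's). Camera axes: x right, y up, looking along -z (the intrinsics and any distortion apply to the point x, -y, -z); pixel columns grow to the right and rows downward; lengths in m; the calibration is good to about 2 mm. A picture is of the moment at which its call begins: read the wrist's pose just before it. There is no depth.
- ctrl.close_job(): hands the job in; it is judged then, once.
The state is a dict: "time": time; "joint_positions": joint angles; "qd": joint speeds; "joint_torque": joint torques, N m; "position": TCP position; "tool_rot": TCP orientation; "ft_force": force on the tool from outside, world axes, zero at the start; "torque": the same for the moment, N m; "grip_width": opening from 0.0 (shut) to 1.0 (fully open); "grip_force": force on a finger pad.
Only numpy, scipy, OpenCV 4.12 (cv2) and the standard library are available. Lean on these libraries where they do the work, as an engineer would, in place of code of your own. Each camera call takes 0.05 s, during which the arm holds its last target. There are 200 camera calls.

## Working session

There is one attempt and no reset: what is moved stays moved. The work goes in short steps, Python scripts to look and compute and a tool call to move; the robot and the scene stay as the last step left them, time stands still between calls to the robot, and variables do not carry over. Pictures are saved under pics/ and viewed, at most 10 in all, crops included, and the job is handed in when it is done.

Besides the shell and the picture viewer there is one more tool, called after "Call:" by a JSON object that holds its "op" and its "data", one argument or row to a line. jog_arm: Moves the arm, as the interface text tells. Its arguments: {"type":"object","properties":{"moves":{"type":"array"},"newtons":{"type":"number"}},"required":["moves"]}

```bash
mkdir -p pics
python3 - <<'E'
from bench import ctrl
import cv2,pickle
s=ctrl.get_state();print(s, ctrl.grasp_offset)
d={}
for n in("top","scene"):
    im=ctrl.get_image(n);d[n]=im;cv2.imwrite(f"pics/{n}0.png",im["pixels"][:,:,::-1]);print({k:v for k,v in im.items() if k!="pixels"})
pickle.dump(d,open("d0.pkl","wb"))
E
```

```text
{'time': 0.0, 'joint_positions': array([-1.27087634,  0.32181692, -0.07007396,  1.45166779,  0.02261369,
        1.37076385, -0.05687201]), 'qd': array([ 0.0011971 , -0.00121025, -0.00026374,  0.00180984, -0.00103984,
        0.00214499,  0.00028649]), 'joint_torque': array([-4.86637146e-05, -4.91283703e+01, -4.03833389e-01, -3.12528992e+01,
       -6.38776808e-02,  4.36285778e-02,  1.72926207e-04]), 'position': array([0.18317046, 0.623096  , 0.22146898]), 'tool_rot': array([-4.47337088e-01, -3.10942428e+00,  2.92594515e-03]), 'ft_force': array([ 0.4430568 ,  0.26569431, -0.42995657]), 'torque': array([ 0.0187025 , -0.02929745, -0.00327441]), 'grip_force': 0.0, 'grip_width': 0.9994213879453757} 0.0187
{'fx': 494.9099207030583, 'fy': 494.9099207030583, 'cx': 328.5586154047613, 'cy': 203.44082066172442, 'xyz': array([ 0.31546736, -0.00445116,  1.8564016 ]), 'rotation': array([ 0.10556093, -0.08415202, -1.5456312 ])}
{'fx': 472.17697926138777, 'fy': 472.17697926138777, 'cx': 323.9237686228943, 'cy': 200.91612256379545, 'xyz': array([ 1.00660667, -0.7485869 ,  1.16679509]), 'rotation': array([0.67777361, 0.18577938, 0.52222746])}
```

View pics/top0.png

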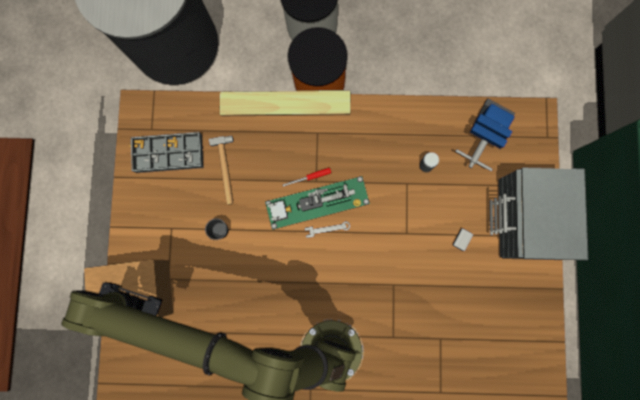

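View pics/scene0.png

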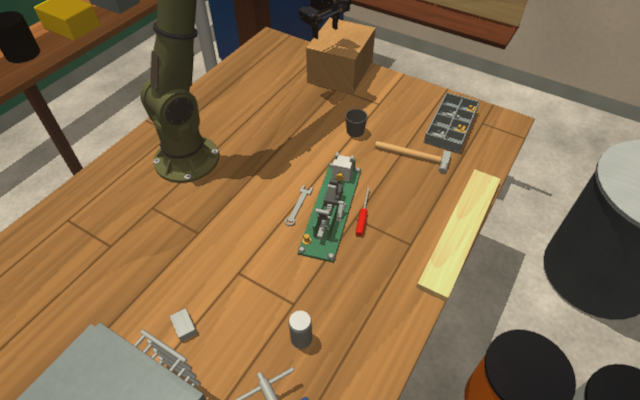

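The top view shows the press with its green plate at about (317,203) px, block at the left (278,210) and trigger at the right (345,193). The scene view shows it at about (330,210), with the spare bushing at (306,240). I'll fit the plate in both views.

```bash
cat > h.py <<'E'
import numpy as np,cv2
from scipy.spatial.transform import Rotation as R
def rays(im,px):
    px=np.atleast_2d(px).astype(float)
    d=np.c_[(px[:,0]-im["cx"])/im["fx"],-(px[:,1]-im["cy"])/im["fy"],-np.ones(len(px))]
    return d@R.from_rotvec(im["rotation"]).as_matrix().T
def plane(im,px,z):
    d=rays(im,px);o=im["xyz"];return o+d*((z-o[2])/d[:,2])[:,None]
def proj(im,P):
    c=(np.atleast_2d(P)-im["xyz"])@R.from_rotvec(im["rotation"]).as_matrix()
    return np.c_[im["cx"]+im["fx"]*c[:,0]/-c[:,2],im["cy"]+im["fy"]*c[:,1]/c[:,2]]
E
python3 - <<'E'
from h import *;import pickle
d=pickle.load(open("d0.pkl","rb"))
for n,box in(("top",(255,170,380,235)),("scene",(285,150,370,270))):
    im=d[n];p=im["pixels"];hsv=cv2.cvtColor(p,cv2.COLOR_RGB2HSV)
    m=cv2.inRange(hsv,(55,70,40),(95,255,255));k=np.zeros_like(m);x0,y0,x1,y1=box;k[y0:y1,x0:x1]=m[y0:y1,x0:x1]
    ys,xs=np.nonzero(k);P=plane(im,np.c_[xs,ys],0.012)[:,:2]
    r=cv2.minAreaRect((P*1000).astype(np.float32));print(n,len(xs),r,cv2.boxPoints(r).round(1).tolist())
    x0,y0,x1,y1=box
    cv2.imwrite(f"pics/{n}c.png",cv2.resize(p[y0:y1,x0:x1,::-1],None,fx=5 if n=="scene" else 6,fy=5 if n=="scene" else 6,interpolation=cv2.INTER_CUBIC))
E
```

```text
top 1608 ((543.4077758789062, 66.9517822265625), (105.94425964355469, 374.36212158203125), 16.362398147583008) [[439.79998779296875, 231.60000610351562], [545.2999877929688, -127.5999984741211], [647.0, -97.69999694824219], [541.5, 261.5]]
scene 1676 ((541.4871215820312, 81.12403869628906), (106.76065826416016, 413.86285400390625), 16.192520141601562) [[432.5, 265.0], [547.9000244140625, -132.5], [650.5, -102.69999694824219], [535.0, 294.70001220703125]]
```

```bash
cat >> h.py <<'E'
from bench import ctrl
C=np.array([.5434,.067]);A=np.deg2rad(106.37)
def w(px,py,z): # press -> world
    u=np.array([np.cos(A),np.sin(A)]);v=np.array([-u[1],u[0]]);return np.r_[C+px*u+py*v,z]
def topress(P):
    u=np.array([np.cos(A),np.sin(A)]);v=np.array([-u[1],u[0]]);q=np.asarray(P)[:2]-C;return np.array([q@u,q@v,P[2]])
def go(px,py,z,s=None):
    s=s or ctrl.get_state();T=R.from_rotvec(s["tool_rot"])
    best=None
    for sg in(1,-1):
        y=sg*(w(1,0,0)-w(0,0,0));y/=np.linalg.norm(y);zz=np.array([0,0,-1.]);G=R.from_matrix(np.c_[np.cross(y,zz),y,zz])
        rv=(T.inv()*G).as_rotvec()
        if best is None or np.linalg.norm(rv)<np.linalg.norm(best):best=rv
    sh=T.inv().apply(w(px,py,z)-s["position"])
    print("at press",topress(s["position"]).round(4),"shift",(sh/.3).round(4),"turn",(best/np.deg2rad(60)).round(4),"q",s["joint_positions"].round(2),"t",round(s["time"],2))
    T=T.as_matrix();u=w(1,0,0)-w(0,0,0);print("press x,y,z in tool",(T.T@u).round(3),(T.T@(w(0,1,0)-w(0,0,0))).round(3),(T.T@[0,0,1]).round(3),"F press",(R.from_euler("z",-A).apply(s["ft_force"])).round(2),"grip",s["grip_width"],s["grip_force"])
E
python3 -c "
from h import *
go(-.17,0,.2)"
```

```text
at press [0.6351 0.1889 0.2216] shift [-1.9811 -1.9167  0.0754] turn [-1.600e-03 -4.000e-04 -5.457e-01] q [-1.27  0.32 -0.07  1.45  0.02  1.37 -0.06] t 0.1
press x,y,z in tool [ 0.541  0.841 -0.001] [ 0.841 -0.541  0.001] [-0.    -0.002 -1.   ] F press [ 0.04  0.63 -0.15] grip 1.0009513544414743 0.0
```

Call:
{"op": "jog_arm", "data": {
  "moves": [-0.12,-0.12,0,0,0,0,-1,-0.25,-0.24,0,0,0,0,-1,-0.38,-0.36,0,0,0,0,-1,-0.5,-0.48,0,0,0,0,-1,-0.62,-0.6,0,0,0,0,-1,-0.75,-0.72,0,0,0,0,-1,-0.87,-0.84,0,0,0,0,-1,-0.99,-0.96,0,0,0,0,-1],
  "newtons": 20
}}

```text
time: 1.1
position: [0.3875, 0.2619, 0.2223]
tool_rot: [-0.447, -3.109, -0.0]
ft_force: [0.9, 0.5, 0.3]
grip_width: 0.175
grip_force: 0.0
```

Call:
{"op": "jog_arm", "data": {
  "moves": [-0.12,-0.12,0,0,0,-0.07,-1,-0.25,-0.24,0,0,0,-0.14,-1,-0.38,-0.36,0,0,0,-0.21,-1,-0.5,-0.48,0,0,0,-0.28,-1,-0.62,-0.6,0,0,0,-0.35,-1,-0.75,-0.72,0.03,0,0,-0.42,-1,-0.87,-0.84,0.05,0,0,-0.49,-1,-0.99,-0.955,0.07,0,0,-0.545,-1]
}}

```text
time: 2.1
position: [0.5917, -0.0963, 0.2011]
tool_rot: [0.45, -3.109, -0.0]
ft_force: [0.2, -0.3, -0.0]
grip_width: 0.004
grip_force: 0.0
```

Run:
```python
from h import *
import pickle
go(-.17,0,.2)
s=ctrl.get_state();im=ctrl.get_image("wrist");t=ctrl.get_image("top");c=ctrl.get_image("scene")
pickle.dump((s,im,t,c),open("d1.pkl","wb"));cv2.imwrite("pics/w1.png",im["pixels"][:,:,::-1]);print(im["tool_from_camera"],im["fx"],im["cx"],im["cy"])
p=c["pixels"][150:270,280:375,::-1];cv2.imwrite("pics/sc1.png",cv2.resize(p,None,fx=5,fy=5,interpolation=2))
```

```text
at press [-0.1703 -0.0003  0.2011] shift [0.001  0.0009 0.0035] turn [ 0.0003 -0.0002  0.0015] q [-0.43  0.25  0.65  1.63 -0.16  1.31  2.1 ] t 2.1
press x,y,z in tool [-0.002  1.     0.   ] [1.    0.002 0.   ] [ 0.  0. -1.] F press [-0.37 -0.1  -0.05] grip 0.003574299405781247 0.0
[[-1.07815912e-03  9.67867117e-01  2.51459901e-01  6.79716102e-02]
 [ 9.99999212e-01  1.20536994e-03 -3.51863918e-04 -2.12312158e-06]
 [-6.43659721e-04  2.51459323e-01 -9.67867653e-01 -1.61700574e-01]
 [ 0.00000000e+00  0.00000000e+00  0.00000000e+00  1.00000000e+00]] 316.3643471138217 318.2085094598088 200.75518589665924
```

View pics/w1.png

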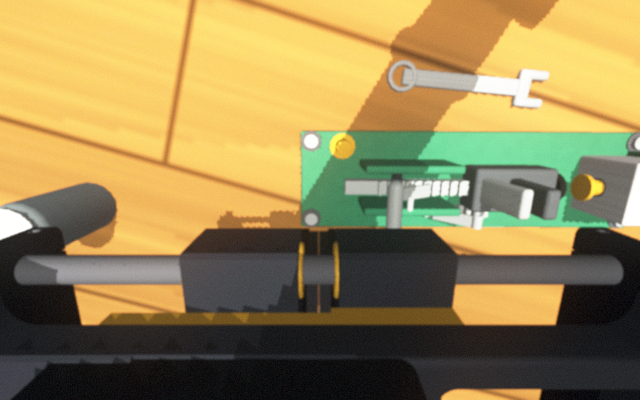

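View pics/sc1.png

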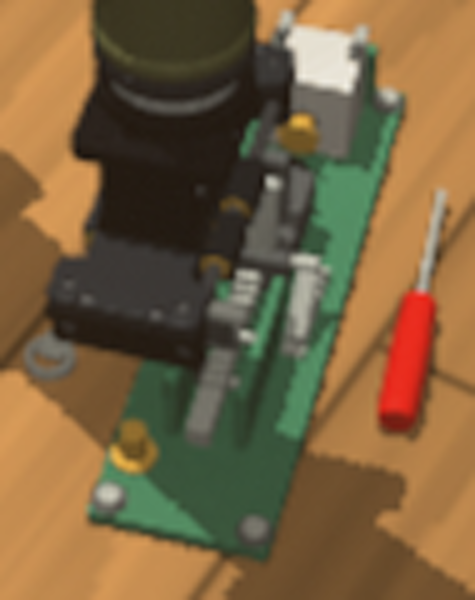

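The wrist view shows the plate's rear edge at col ≈301, its sides at rows ≈131 and 228, and the trigger cross bar at about cols 388-402, rows 178-227. The lever is at (515,200) and the post at (550,195). In the scene crop the arm covers part of the press. I'll measure the plate corners and trigger bar with the wrist camera.

```bash
cat >> h.py <<'E'
def wcam(s,im):
    M=im["tool_from_camera"];T=R.from_rotvec(s["tool_rot"]).as_matrix()
    return dict(im,xyz=s["position"]+T@M[:3,3],rotation=R.from_matrix(T@M[:3,:3]).as_rotvec())
E
python3 - <<'E'
from h import *;import pickle
s,im,t,c=pickle.load(open("d1.pkl","rb"));im=wcam(s,im)
m=cv2.inRange(cv2.cvtColor(im["pixels"],cv2.COLOR_RGB2HSV),(55,70,40),(95,255,255));m[226:]=0
cols=[331,370,420,460,520,560];P=[]
for x in cols:
    ys=np.nonzero(m[110:,x])[0];P.append((x,110+ys[0]-.5))
Q=plane(im,P,.012);print("y=+-55 side:",[topress(q).round(4)[:2].tolist() for q in Q])
L=[(np.nonzero(m[y,280:])[0][0]+280-.5,y) for y in(155,165,175,185,195,205)]
print("rear:",[topress(q).round(4)[:2].tolist() for q in plane(im,L,.012)])
for nm,px,z in(("bar L",(387.5,210),.125),("bar R",(402,210),.125),("bar top",(395,175),.127),("bar bot",(395,228),.127),("lever tl",(523,193),.115),("post tr",(560,193),.115)):
    print(nm,topress(plane(im,px,z)[0]).round(4))
cv2.imwrite("pics/w1c.png",cv2.resize(im["pixels"][120:235,330:640,::-1],None,fx=2.5,fy=2.5,interpolation=2))
E
```

```text
y=+-55 side: [[-0.1562, 0.0541], [-0.114, 0.0541], [-0.0597, 0.0542], [-0.0164, 0.0542], [0.0489, 0.0532], [0.0924, 0.0532]]
rear: [[-0.1885, 0.0288], [-0.1887, 0.0177], [-0.1888, 0.0064], [-0.189, -0.005], [-0.1891, -0.0167], [-0.1893, -0.0285]]
bar L [-0.116  -0.0016  0.125 ]
bar R [-0.1046 -0.0016  0.125 ]
bar top [-0.1123  0.0265  0.127 ]
bar bot [-0.1097 -0.0157  0.127 ]
lever tl [-0.0054  0.0098  0.115 ]
post tr [0.0244 0.0098 0.115 ]
```

View pics/w1c.png

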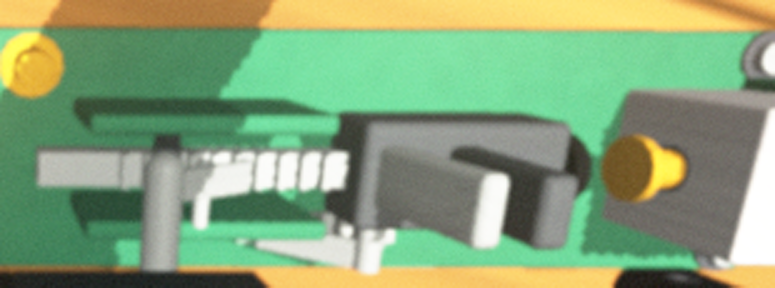

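The crop shows bar, lever, post, pad and flange clearly. My plate pose agrees to about 1.5 mm, the bar's rear is at press x = -0.116, and the ram starts at about 4 mm. Now I descend behind the trigger.

Call:
{"op": "jog_arm", "data": {
  "moves": [0,0,0.1,0,0,0,-1,0,0,0.2,0,0,0,-1,0,0,0.3,0,0,0,-1,0,0.03,0.3,0,0,0,-1,0,0.07,0.3,0,0,0,-1,0,0.1,0.3,0,0,0,-1,0,0.13,0.3,0,0,0,-1,0,0.15,0.3,0,0,0,-1]
}}

```text
time: 3.25
position: [0.579, -0.0514, 0.1123]
tool_rot: [-0.447, 3.108, -0.001]
ft_force: [0.6, -1.7, 0.8]
grip_width: 0.005
grip_force: 0.9
```

```bash
python3 -c "
from h import *
go(-.09,0,.11)"
```

```text
at press [-0.1236 -0.0008  0.1123] shift [0.0027 0.1121 0.0077] turn [-0.0007  0.0015 -0.0001] q [-0.48  0.29  0.61  1.78 -0.18  1.13  2.05] t 3.25
press x,y,z in tool [ 0.     1.    -0.001] [ 1.    -0.    -0.002] [-0.002 -0.001 -1.   ] F press [-1.83 -0.08  0.83] grip 0.004792859656438621 0.9176424331963062
```

Call:
{"op": "jog_arm", "data": {
  "moves": [0,0.02,0,0,0,0,-1,0,0.04,0,0,0,0,-1,0,0.06,0,0,0,0,-1,0,0.08,0,0,0,0,-1,0,0.09,0,0,0,0,-1,0,0.1,0,0,0,0,-1,0,0.11,0,0,0,0,-1,0,0.11,0,0,0,0,-1]
}}

```text
time: 4.25
position: [0.5693, -0.0198, 0.1116]
tool_rot: [-0.447, 3.109, 0.0]
ft_force: [1.4, -3.9, 3.2]
grip_width: 0.006
grip_force: 2.1
```

```bash
python3 -c "
from h import *
go(-.08,0,.11)
im=ctrl.get_image('wrist');cv2.imwrite('pics/w2.png',cv2.resize(im['pixels'][120:235,330:640,::-1],None,fx=2.5,fy=2.5,interpolation=2))"
```

```text
at press [-0.0906 -0.0004  0.1116] shift [0.0014 0.0354 0.0054] turn [ 0.0002  0.0002 -0.0004] q [-0.53  0.26  0.6   1.81 -0.16  1.12  1.98] t 4.25
press x,y,z in tool [0. 1. 0.] [ 1. -0. -0.] [-0.  0. -1.] F press [-4.12 -0.21  3.21] grip 0.006463851007530311 2.0661088346969336
```

View pics/w2.png

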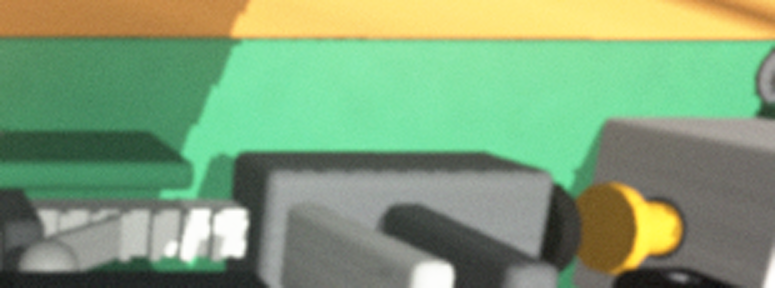

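The first stroke is running free at about 4 N, and the pad is now close to the flange with the sleeve still clearly visible. I'll continue the stroke gently.

Call:
{"op": "jog_arm", "data": {
  "moves": [0,0.01,0,0,0,0,-1,0,0.02,0,0,0,0,-1,0,0.025,0,0,0,0,-1,0,0.03,0,0,0,0,-1,0,0.035,0,0,0,0,-1,0,0.04,0,0,0,0,-1,0,0.04,0,0,0,0,-1,0,0.04,0,0,0,0,-1]
}}

```text
time: 5.3
position: [0.5659, -0.0087, 0.1108]
tool_rot: [0.446, -3.11, 0.001]
ft_force: [4.6, -3.6, -1.6]
grip_width: 0.006
grip_force: 2.5
```

```bash
cat >> h.py <<'E'
def brass():
    s=ctrl.get_state();im=wcam(s,ctrl.get_image("wrist"));h=cv2.cvtColor(im["pixels"],cv2.COLOR_RGB2HSV)
    m=cv2.inRange(h,(15,150,60),(32,255,255));m[250:]=0;m[:140]=0;m[:,:470]=0
    # keep largest component; report its axis extent at z=.042 in press x
    n,l,st,ce=cv2.connectedComponentsWithStats(m)
    i=1+np.argmax(st[1:,4]);x,y,ww,hh,a=st[i];r=ce[i][1]
    f=lambda c:topress(plane(im,(c,r),.042)[0])[0].round(4)
    print("brass box",x,y,ww,hh,a,"x from",f(x-.5),"to",f(x+ww-.5));return im
E
python3 -c "
from h import *
go(-.08,0,.11);brass()"
```

```text
at press [-0.079  -0.0002  0.1108] shift [ 0.0008 -0.0034  0.0026] turn [-0.0006 -0.0001 -0.0007] q [-0.55  0.25  0.59  1.82 -0.15  1.12  1.95] t 5.3
press x,y,z in tool [ 0.001  1.    -0.001] [ 1.    -0.001  0.   ] [ 0.    -0.001 -1.   ] F press [-4.78 -3.36 -1.57] grip 0.005841828872737592 2.4827785044908524
brass box 554 194 34 36 786 x from 0.0997 to 0.1256
```

Call:
{"op": "jog_arm", "data": {
  "moves": [0,-0.06,0,0,0,0,-1,0,-0.12,0,0,0,0,-1,0,-0.17,0,0,0,0,-1,0,-0.18,0,0,0,0,-1,0,-0.18,0,0,0,0,-1,0,-0.18,0,0,0,0,-1,0,-0.15,0,0,0,0,-1,0,-0.12,0,0,0,0,-1]
}}

```text
time: 6.35
position: [0.5764, -0.0433, 0.1121]
tool_rot: [-0.446, 3.109, -0.002]
ft_force: [1.3, -1.5, 1.6]
grip_width: 0.004
grip_force: 1.3
```

```bash
python3 -c "
from h import *
go(-.08,0,.11);im=brass()
cv2.imwrite('pics/w3.png',cv2.resize(im['pixels'][120:235,330:640,::-1],None,fx=2.5,fy=2.5,interpolation=2))"
```

```text
at press [-0.1151 -0.0005  0.1121] shift [0.0019 0.1171 0.0067] turn [-0.0013  0.0009 -0.0008] q [-0.5   0.28  0.61  1.79 -0.17  1.13  2.03] t 6.35
press x,y,z in tool [ 0.001  1.    -0.001] [ 1.    -0.001 -0.001] [-0.001 -0.001 -1.   ] F press [-1.84 -0.82  1.64] grip 0.003801503015786653 1.3403749465942383
brass box 596 193 40 36 1005 x from 0.0963 to 0.1267
```

View pics/w3.png

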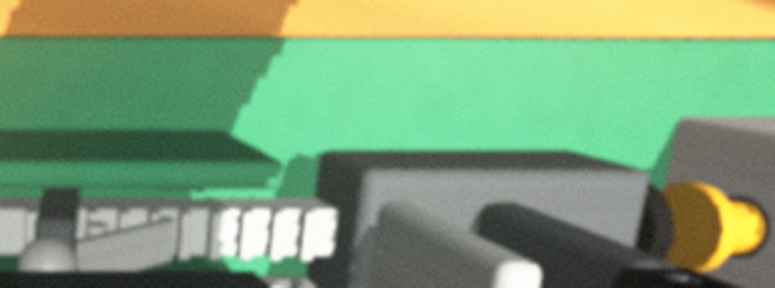

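The pad is now right beside the flange, around (598,210) full px. I'll do the second stroke in checked steps.

Call:
{"op": "jog_arm", "data": {
  "moves": [0,0.01,0,0,0,0,-1,0,0.02,0,0,0,0,-1,0,0.03,0,0,0,0,-1,0,0.04,0,0,0,0,-1,0,0.05,0,0,0,0,-1,0,0.06,0,0,0,0,-1,0,0.07,0,0,0,0,-1,0,0.07,0,0,0,0,-1]
}}

```text
time: 7.4
position: [0.5703, -0.0233, 0.1119]
tool_rot: [-0.446, 3.109, -0.001]
ft_force: [1.5, -4.5, 3.8]
grip_width: 0.007
grip_force: 2.1
```

```bash
python3 -c "
from h import *
go(-.08,0,.11);im=brass()"
```

```text
at press [-0.0943 -0.0004  0.1119] shift [0.0013 0.0475 0.0062] turn [-0.0004  0.0005 -0.0009] q [-0.53  0.26  0.6   1.81 -0.16  1.12  1.98] t 7.4
press x,y,z in tool [ 0.001  1.    -0.   ] [ 1.    -0.001 -0.001] [-0.001 -0.    -1.   ] F press [-4.69 -0.16  3.84] grip 0.007196988031144494 2.1096139401197433
brass box 571 193 37 36 837 x from 0.0982 to 0.1264
```

Call:
{"op": "jog_arm", "data": {
  "moves": [0,0.006,0,0,0,0,-1,0,0.012,0,0,0,0,-1,0,0.018,0,0,0,0,-1,0,0.024,0,0,0,0,-1,0,0.03,0,0,0,0,-1,0,0.036,0,0,0,0,-1,0,0.042,0,0,0,0,-1,0,0.046,0,0,0,0,-1]
}}

```text
time: 8.45
position: [0.5664, -0.0103, 0.111]
tool_rot: [-0.446, 3.109, -0.002]
ft_force: [3.8, -5.2, -1.8]
grip_width: 0.003
grip_force: 2.8
```

```bash
python3 -c "
from h import *
go(-.08,0,.11);im=brass()"
```

```text
at press [-0.0807 -0.0003  0.111 ] shift [0.0011 0.0022 0.0033] turn [-0.0012  0.0002 -0.0009] q [-0.55  0.25  0.6   1.82 -0.15  1.12  1.96] t 8.45
press x,y,z in tool [ 0.001  1.    -0.001] [ 1.    -0.001 -0.   ] [-0.    -0.001 -1.   ] F press [-6.04 -2.14 -1.82] grip 0.0029055206144853935 2.8116514161229134
brass box 564 194 27 35 460 x from 0.1056 to 0.1261
```

Call:
{"op": "jog_arm", "data": {
  "moves": [0,0.005,0,0,0,0,-1,0,0.01,0,0,0,0,-1,0,0.015,0,0,0,0,-1,0,0.015,0,0,0,0,-1,0,0.015,0,0,0,0,-1,0,0.015,0,0,0,0,-1,0,0.015,0,0,0,0,-1,0,0.015,0,0,0,0,-1]
}}

```text
time: 9.5
position: [0.5655, -0.0077, 0.1108]
tool_rot: [-0.444, 3.109, -0.005]
ft_force: [6.1, -7.6, -2.6]
grip_width: 0.007
grip_force: 4.0
```

```bash
python3 -c "
from h import *
go(-.08,0,.11);im=brass()
cv2.imwrite('pics/w4.png',cv2.resize(im['pixels'][120:235,330:640,::-1],None,fx=2.5,fy=2.5,interpolation=2))"
```

```text
at press [-0.0779 -0.0002  0.1108] shift [ 0.0005 -0.007   0.0028] turn [-0.0033  0.0004 -0.002 ] q [-0.55  0.25  0.59  1.82 -0.15  1.12  1.95] t 9.5
press x,y,z in tool [ 0.002  1.    -0.004] [ 1.    -0.002 -0.   ] [-0.    -0.004 -1.   ] F press [-9.02 -3.68 -2.56] grip 0.007060243813101166 4.010654725134373
brass box 563 195 25 34 434 x from 0.1071 to 0.126
```

View pics/w4.png

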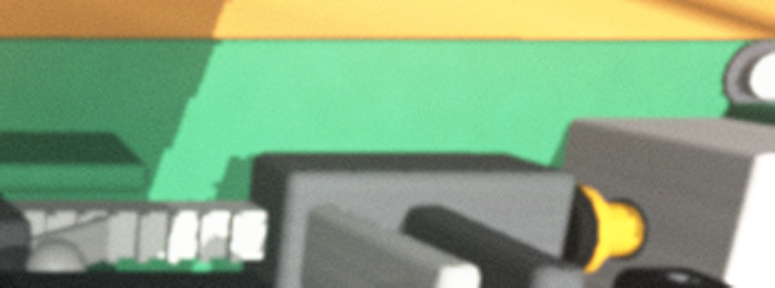

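The pad is pressing on the flange at (590,215) px in the crop, and the sleeve is still exposed at (625,230). Now I return for the next stroke.

Call:
{"op": "jog_arm", "data": {
  "moves": [0,-0.06,0,0,0,0,-1,0,-0.12,0,0,0,0,-1,0,-0.17,0,0,0,0,-1,0,-0.185,0,0,0,0,-1,0,-0.185,0,0,0,0,-1,0,-0.185,0,0,0,0,-1,0,-0.15,0,0,0,0,-1,0,-0.12,0,0,0,0,-1]
}}

```text
time: 10.55
position: [0.5753, -0.0397, 0.112]
tool_rot: [-0.446, 3.109, -0.001]
ft_force: [0.3, -2.2, 1.7]
grip_width: 0.007
grip_force: 1.1
```

Call:
{"op": "jog_arm", "data": {
  "moves": [0,0.005,0,0,0,0,-1,0,0.01,0,0,0,0,-1,0,0.015,0,0,0,0,-1,0,0.02,0,0,0,0,-1,0,0.025,0,0,0,0,-1,0,0.03,0,0,0,0,-1,0,0.03,0,0,0,0,-1,0,0.03,0,0,0,0,-1]
}}

```text
time: 11.55
position: [0.5726, -0.0315, 0.1116]
tool_rot: [-0.446, 3.11, -0.0]
ft_force: [1.0, -3.6, 2.1]
grip_width: 0.007
grip_force: 1.7
```

```bash
python3 -c "
from h import *
go(-.08,0,.11);im=brass()"
```

```text
at press [-0.1028 -0.0003  0.1116] shift [0.001  0.0759 0.0054] turn [-0.0001  0.0001 -0.0008] q [-0.51  0.27  0.61  1.8  -0.17  1.12  2.  ] t 11.55
press x,y,z in tool [ 0.001  1.    -0.   ] [ 1.    -0.001 -0.   ] [-0. -0. -1.] F press [-3.74  0.08  2.09] grip 0.006713301822536735 1.7080046609044075
brass box 588 194 32 34 605 x from 0.1025 to 0.1269
```

Call:
{"op": "jog_arm", "data": {
  "moves": [0,0.005,0,0,0,0,-1,0,0.01,0,0,0,0,-1,0,0.015,0,0,0,0,-1,0,0.02,0,0,0,0,-1,0,0.025,0,0,0,0,-1,0,0.03,0,0,0,0,-1,0,0.03,0,0,0,0,-1,0,0.03,0,0,0,0,-1]
}}

```text
time: 12.6
position: [0.5699, -0.0223, 0.1114]
tool_rot: [0.447, -3.109, -0.001]
ft_force: [1.7, -3.0, 2.6]
grip_width: 0.006
grip_force: 1.7
```

```bash
python3 -c "
from h import *
go(-.08,0,.11);im=brass()"
```

```text
at press [-0.0931 -0.0003  0.1114] shift [0.0009 0.0437 0.0047] turn [ 0.0006 -0.0002 -0.0004] q [-0.53  0.26  0.6   1.81 -0.16  1.12  1.98] t 12.6
press x,y,z in tool [0.    1.    0.001] [ 1. -0.  0.] [ 0.     0.001 -1.   ] F press [-3.38 -0.79  2.63] grip 0.0061635050907437065 1.7240827158093452
brass box 581 195 26 33 425 x from 0.1068 to 0.1267
```

Call:
{"op": "jog_arm", "data": {
  "moves": [0,0.004,0,0,0,0,-1,0,0.008,0,0,0,0,-1,0,0.012,0,0,0,0,-1,0,0.016,0,0,0,0,-1,0,0.02,0,0,0,0,-1,0,0.02,0,0,0,0,-1,0,0.02,0,0,0,0,-1,0,0.02,0,0,0,0,-1]
}}

```text
time: 13.65
position: [0.569, -0.0193, 0.1114]
tool_rot: [-0.444, 3.109, -0.005]
ft_force: [3.9, -7.5, -0.4]
grip_width: 0.009
grip_force: 4.1
```

```bash
python3 -c "
from h import *
go(-.08,0,.11);im=brass()"
```

```text
at press [-0.09   -0.0002  0.1114] shift [0.0007 0.0333 0.0046] turn [-0.0032  0.0006 -0.002 ] q [-0.54  0.26  0.6   1.81 -0.16  1.12  1.97] t 13.65
press x,y,z in tool [ 0.002  1.    -0.003] [ 1.    -0.002 -0.001] [-0.001 -0.003 -1.   ] F press [-8.31 -1.66 -0.41] grip 0.009026766148249037 4.067561589181423
brass box 579 195 25 33 410 x from 0.1075 to 0.1264
```

Call:
{"op": "jog_arm", "data": {
  "moves": [0,0.004,0,0,0,0,-1,0,0.008,0,0,0,0,-1,0,0.012,0,0,0,0,-1,0,0.016,0,0,0,0,-1,0,0.02,0,0,0,0,-1,0,0.02,0,0,0,0,-1,0,0.02,0,0,0,0,-1,0,0.02,0,0,0,0,-1]
}}

```text
time: 14.7
position: [0.5674, -0.014, 0.1111]
tool_rot: [-0.443, 3.109, -0.006]
ft_force: [5.0, -8.6, -3.0]
grip_width: 0.004
grip_force: 4.5
```

```bash
python3 -c "
from h import *
go(-.08,0,.11);im=brass()"
```

```text
at press [-0.0845 -0.0002  0.1111] shift [0.0007 0.0151 0.0037] turn [-0.004   0.0007 -0.0023] q [-0.55  0.25  0.6   1.82 -0.15  1.12  1.96] t 14.7
press x,y,z in tool [ 0.002  1.    -0.004] [ 1.    -0.002 -0.001] [-0.001 -0.004 -1.   ] F press [-9.68 -2.34 -3.03] grip 0.0035238194060985607 4.47395034134388
brass box 578 195 19 33 311 x from 0.1118 to 0.1261
```

Call:
{"op": "jog_arm", "data": {
  "moves": [0,0.003,0,0,0,0,-1,0,0.006,0,0,0,0,-1,0,0.009,0,0,0,0,-1,0,0.012,0,0,0,0,-1,0,0.016,0,0,0,0,-1,0,0.016,0,0,0,0,-1,0,0.016,0,0,0,0,-1,0,0.016,0,0,0,0,-1]
}}

```text
time: 15.75
position: [0.5662, -0.0102, 0.1108]
tool_rot: [-0.443, 3.109, -0.008]
ft_force: [6.0, -9.5, -4.9]
grip_width: 0.007
grip_force: 4.9
```

```bash
python3 -c "
from h import *
go(-.08,0,.11);im=brass()
cv2.imwrite('pics/w5.png',cv2.resize(im['pixels'][170:240,530:640,::-1],None,fx=6,fy=6,interpolation=2))"
```

```text
at press [-8.050e-02 -1.000e-04  1.108e-01] shift [0.0004 0.0016 0.0026] turn [-0.0051  0.0007 -0.0027] q [-0.55  0.25  0.6   1.82 -0.15  1.11  1.95] t 15.75
press x,y,z in tool [ 0.003  1.    -0.005] [ 1.    -0.003 -0.001] [-0.001 -0.005 -1.   ] F press [-10.82  -3.08  -4.91] grip 0.006721153679397538 4.851462095975876
brass box 577 195 15 34 231 x from 0.1145 to 0.1258
```

View pics/w5.png

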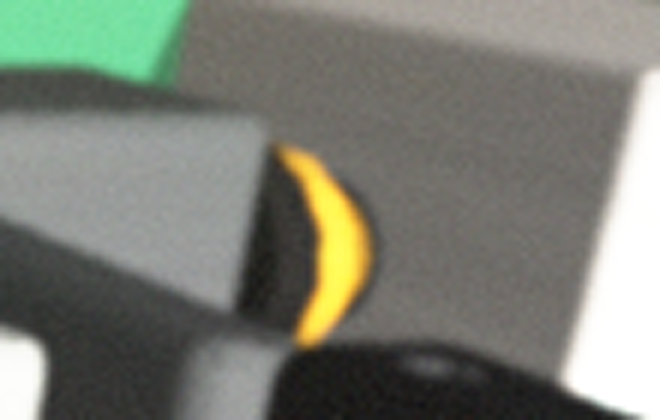

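The flange is now nearly against the block, showing as a thin brass crescent at (340,250) in the crop. I'll take small steps from here.

Call:
{"op": "jog_arm", "data": {
  "moves": [0,0.002,0,0,0,0,-1,0,0.004,0,0,0,0,-1,0,0.006,0,0,0,0,-1,0,0.008,0,0,0,0,-1,0,0.008,0,0,0,0,-1,0,0.008,0,0,0,0,-1,0,0.008,0,0,0,0,-1,0,0.008,0,0,0,0,-1]
}}

```text
time: 16.8
position: [0.5653, -0.0079, 0.1108]
tool_rot: [-0.443, 3.109, -0.008]
ft_force: [5.3, -9.7, -4.5]
grip_width: 0.003
grip_force: 4.7
```

```bash
python3 -c "
from h import *
go(-.08,0,.11);im=brass()"
```

```text
at press [-7.800e-02  1.000e-04  1.108e-01] shift [-0.0003 -0.0067  0.0026] turn [-0.0049  0.0003 -0.0027] q [-0.56  0.25  0.6   1.82 -0.15  1.11  1.94] t 16.8
press x,y,z in tool [ 0.003  1.    -0.005] [ 1.    -0.003 -0.   ] [-0.    -0.005 -1.   ] F press [-10.76  -2.36  -4.48] grip 0.0034291490222408388 4.710741341114044
brass box 575 195 14 34 194 x from 0.1156 to 0.1261
```

Call:
{"op": "jog_arm", "data": {
  "moves": [0,0.002,0,0,0,0,-1,0,0.004,0,0,0,0,-1,0,0.006,0,0,0,0,-1,0,0.008,0,0,0,0,-1,0,0.008,0,0,0,0,-1,0,0.008,0,0,0,0,-1,0,0.008,0,0,0,0,-1,0,0.008,0,0,0,0,-1]
}}

```text
time: 17.85
position: [0.5644, -0.0055, 0.1107]
tool_rot: [-0.443, 3.11, -0.008]
ft_force: [6.0, -8.9, -3.9]
grip_width: 0.002
grip_force: 4.5
```

```bash
python3 -c "
from h import *
go(-.08,0,.11);im=brass()"
```

```text
at press [-0.0755  0.0003  0.1107] shift [-0.001  -0.015   0.0025] turn [-0.0047 -0.0002 -0.0027] q [-0.56  0.25  0.59  1.82 -0.15  1.11  1.94] t 17.85
press x,y,z in tool [ 0.003  1.    -0.005] [ 1.    -0.003  0.   ] [ 0.    -0.005 -1.   ] F press [-10.23  -3.25  -3.86] grip 0.001972379564150727 4.537768140435219
brass box 575 196 12 33 178 x from 0.1182 to 0.1273
```

Call:
{"op": "jog_arm", "data": {
  "moves": [0,0.002,0,0,0,0,-1,0,0.004,0,0,0,0,-1,0,0.006,0,0,0,0,-1,0,0.007,0,0,0,0,-1,0,0.007,0,0,0,0,-1,0,0.007,0,0,0,0,-1,0,0.007,0,0,0,0,-1,0,0.007,0,0,0,0,-1]
}}

```text
time: 18.9
position: [0.5643, -0.0052, 0.1107]
tool_rot: [-0.441, 3.109, -0.011]
ft_force: [6.4, -12.3, -4.6]
grip_width: 0.004
grip_force: 5.9
```

```bash
python3 -c "
from h import *
go(-.08,0,.11);im=brass()"
```

```text
at press [-0.0752  0.0003  0.1107] shift [-0.0012 -0.0161  0.0026] turn [-0.0069  0.0003 -0.0036] q [-0.56  0.25  0.59  1.83 -0.14  1.11  1.93] t 18.9
press x,y,z in tool [ 0.004  1.    -0.007] [ 1.    -0.004 -0.   ] [-0.    -0.007 -1.   ] F press [-13.59  -2.71  -4.63] grip 0.0037116168757435303 5.872800926445052
brass box 575 196 13 33 184 x from 0.118 to 0.1277
```

A stiff rise at about 52 mm of travel points to the trigger's end stop rather than home. I'll do another stroke to confirm.

Call:
{"op": "jog_arm", "data": {
  "moves": [0,-0.06,0,0,0,0,-1,0,-0.12,0,0,0,0,-1,0,-0.17,0,0,0,0,-1,0,-0.2,0,0,0,0,-1,0,-0.2,0,0,0,0,-1,0,-0.2,0,0,0,0,-1,0,-0.16,0,0,0,0,-1,0,-0.13,0,0,0,0,-1]
}}

```text
time: 19.95
position: [0.5746, -0.037, 0.1121]
tool_rot: [-0.447, 3.108, -0.001]
ft_force: [1.1, -5.5, 3.4]
grip_width: 0.005
grip_force: 2.9
```

```bash
python3 -c "
from h import *
go(-.12,0,.11);im=brass()
cv2.imwrite('pics/w6.png',cv2.resize(im['pixels'][170:240,530:640,::-1],None,fx=6,fy=6,interpolation=2))"
```

```text
at press [-0.1086 -0.0006  0.1121] shift [ 0.0022 -0.038   0.0069] turn [-0.001   0.001  -0.0002] q [-0.51  0.27  0.61  1.8  -0.17  1.12  2.02] t 19.95
press x,y,z in tool [ 0.     1.    -0.001] [ 1.    -0.    -0.001] [-0.001 -0.001 -1.   ] F press [-5.58  0.48  3.36] grip 0.004604963879820135 2.9186249524354935
brass box 615 194 16 30 209 x from 0.117 to 0.1291
```

View pics/w6.png

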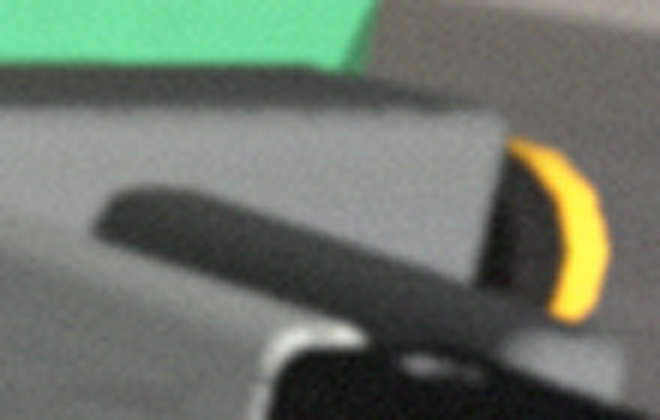

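The flange looks essentially home, with a thin crescent at (590,240) in the crop and no sleeve visible. I'll verify by feel, pressing in small steps.

Call:
{"op": "jog_arm", "data": {
  "moves": [0,0.003,0,0,0,0,-1,0,0.006,0,0,0,0,-1,0,0.01,0,0,0,0,-1,0,0.013,0,0,0,0,-1,0,0.016,0,0,0,0,-1,0,0.016,0,0,0,0,-1,0,0.016,0,0,0,0,-1,0,0.016,0,0,0,0,-1]
}}

```text
time: 21.0
position: [0.5733, -0.0331, 0.1117]
tool_rot: [-0.446, 3.109, -0.0]
ft_force: [2.1, -4.5, 4.0]
grip_width: 0.002
grip_force: 2.5
```

```bash
python3 -c "
from h import *
go(-.12,0,.11);im=brass()"
```

```text
at press [-0.1045 -0.0004  0.1117] shift [ 0.0014 -0.0517  0.0058] turn [-0.0004  0.0005 -0.001 ] q [-0.51  0.27  0.61  1.8  -0.17  1.12  2.01] t 21.0
press x,y,z in tool [ 0.001  1.    -0.   ] [ 1.    -0.001 -0.001] [-0.001 -0.    -1.   ] F press [-4.91 -0.77  4.  ] grip 0.0021451311583177597 2.4694418907165527
brass box 613 195 12 28 159 x from 0.1195 to 0.1286
```

Call:
{"op": "jog_arm", "data": {
  "moves": [0,0.003,0,0,0,0,-1,0,0.006,0,0,0,0,-1,0,0.009,0,0,0,0,-1,0,0.012,0,0,0,0,-1,0,0.012,0,0,0,0,-1,0,0.012,0,0,0,0,-1,0,0.012,0,0,0,0,-1,0,0.012,0,0,0,0,-1]
}}

```text
time: 22.05
position: [0.5726, -0.0307, 0.112]
tool_rot: [-0.445, 3.109, -0.003]
ft_force: [2.1, -6.5, 4.9]
grip_width: 0.002
grip_force: 3.3
```

```bash
python3 -c "
from h import *
go(-.12,0,.11);im=brass()"
```

```text
at press [-0.1019 -0.0004  0.112 ] shift [ 0.0014 -0.0602  0.0067] turn [-0.0017  0.0009 -0.0015] q [-0.52  0.27  0.61  1.8  -0.17  1.12  2.  ] t 22.05
press x,y,z in tool [ 0.002  1.    -0.002] [ 1.    -0.002 -0.001] [-0.001 -0.002 -1.   ] F press [-6.82 -0.15  4.94] grip 0.001645302440124671 3.3441945165395737
brass box 611 195 12 28 154 x from 0.1204 to 0.1295
```

Call:
{"op": "jog_arm", "data": {
  "moves": [0,0.003,0,0,0,0,-1,0,0.006,0,0,0,0,-1,0,0.009,0,0,0,0,-1,0,0.01,0,0,0,0,-1,0,0.01,0,0,0,0,-1,0,0.01,0,0,0,0,-1,0,0.01,0,0,0,0,-1,0,0.01,0,0,0,0,-1]
}}

```text
time: 23.1
position: [0.5718, -0.0281, 0.1121]
tool_rot: [-0.444, 3.109, -0.003]
ft_force: [2.5, -7.3, 4.9]
grip_width: 0.006
grip_force: 3.5
```

```bash
python3 -c "
from h import *
go(-.12,0,.11);im=brass()"
```

```text
at press [-0.0993 -0.0005  0.1121] shift [ 0.0015 -0.0692  0.0073] turn [-0.002   0.0011 -0.0017] q [-0.52  0.26  0.61  1.8  -0.16  1.12  1.99] t 23.1
press x,y,z in tool [ 0.002  1.    -0.002] [ 1.    -0.002 -0.001] [-0.001 -0.002 -1.   ] F press [-7.72 -0.36  4.9 ] grip 0.005595151841817913 3.5263831168413162
brass box 609 195 12 28 148 x from 0.1216 to 0.1307
```

Call:
{"op": "jog_arm", "data": {
  "moves": [0,0.003,0,0,0,0,-1,0,0.006,0,0,0,0,-1,0,0.009,0,0,0,0,-1,0,0.01,0,0,0,0,-1,0,0.01,0,0,0,0,-1,0,0.01,0,0,0,0,-1,0,0.01,0,0,0,0,-1,0,0.01,0,0,0,0,-1]
}}

```text
time: 24.15
position: [0.5712, -0.0261, 0.1122]
tool_rot: [-0.443, 3.108, -0.005]
ft_force: [3.0, -7.0, 4.5]
grip_width: 0.005
grip_force: 4.3
```

```bash
python3 -c "
from h import *
go(-.12,0,.11);im=brass()"
```

```text
at press [-0.0971 -0.0004  0.1122] shift [ 0.0013 -0.0763  0.0077] turn [-0.003   0.0013 -0.0022] q [-0.53  0.26  0.61  1.81 -0.16  1.12  1.99] t 24.15
press x,y,z in tool [ 0.002  1.    -0.003] [ 1.    -0.002 -0.001] [-0.001 -0.003 -1.   ] F press [-7.53 -0.87  4.54] grip 0.005388086428690961 4.260628670454025
brass box 608 195 11 28 142 x from 0.1228 to 0.1311
```

Call:
{"op": "jog_arm", "data": {
  "moves": [0,0.003,0,0,0,0,-1,0,0.006,0,0,0,0,-1,0,0.009,0,0,0,0,-1,0,0.01,0,0,0,0,-1,0,0.01,0,0,0,0,-1,0,0.01,0,0,0,0,-1,0,0.01,0,0,0,0,-1,0,0.01,0,0,0,0,-1]
}}

```text
time: 25.2
position: [0.5707, -0.0244, 0.1123]
tool_rot: [-0.442, 3.108, -0.007]
ft_force: [5.1, -9.7, 4.0]
grip_width: 0.009
grip_force: 5.4
```

```bash
python3 -c "
from h import *
go(-.12,0,.11);im=brass()"
```

```text
at press [-0.0954 -0.0005  0.1123] shift [ 0.0013 -0.0819  0.0082] turn [-0.0047  0.0018 -0.0029] q [-0.53  0.26  0.61  1.81 -0.16  1.12  1.98] t 25.2
press x,y,z in tool [ 0.003  1.    -0.005] [ 1.    -0.003 -0.002] [-0.002 -0.005 -1.   ] F press [-10.75  -2.13   3.98] grip 0.009468280828583526 5.39012610912323
brass box 606 195 11 27 137 x from 0.1225 to 0.1308
```

Call:
{"op": "jog_arm", "data": {
  "moves": [0,0.002,0,0,0,0,-1,0,0.004,0,0,0,0,-1,0,0.006,0,0,0,0,-1,0,0.008,0,0,0,0,-1,0,0.008,0,0,0,0,-1,0,0.008,0,0,0,0,-1,0,0.008,0,0,0,0,-1,0,0.008,0,0,0,0,-1]
}}

```text
time: 26.25
position: [0.5703, -0.0231, 0.1124]
tool_rot: [-0.441, 3.107, -0.009]
ft_force: [4.9, -11.2, 4.0]
grip_width: 0.008
grip_force: 6.3
```

```bash
python3 -c "
from h import *
go(-.12,0,.11);im=brass()"
```

```text
at press [-0.0941 -0.0004  0.1124] shift [ 0.0012 -0.0863  0.0085] turn [-0.006   0.0021 -0.0036] q [-0.53  0.26  0.6   1.81 -0.16  1.12  1.98] t 26.25
press x,y,z in tool [ 0.004  1.    -0.006] [ 1.    -0.004 -0.002] [-0.002 -0.006 -1.   ] F press [-12.15  -1.5    4.01] grip 0.008237150963355354 6.304859519004822
brass box 605 195 11 27 137 x from 0.1227 to 0.131
```

Call:
{"op": "jog_arm", "data": {
  "moves": [0,0.002,0,0,0,0,-1,0,0.004,0,0,0,0,-1,0,0.006,0,0,0,0,-1,0,0.008,0,0,0,0,-1,0,0.008,0,0,0,0,-1,0,0.008,0,0,0,0,-1,0,0.008,0,0,0,0,-1,0,0.008,0,0,0,0,-1]
}}

```text
time: 27.3
position: [0.57, -0.0219, 0.1124]
tool_rot: [-0.44, 3.107, -0.012]
ft_force: [6.5, -13.8, 3.8]
grip_width: 0.004
grip_force: 7.2
```

```bash
python3 -c "
from h import *
go(-.12,0,.11);im=brass()"
```

```text
at press [-0.0928 -0.0005  0.1124] shift [ 0.0012 -0.0907  0.0089] turn [-0.0074  0.0025 -0.0041] q [-0.54  0.26  0.6   1.81 -0.15  1.12  1.97] t 27.3
press x,y,z in tool [ 0.004  1.    -0.008] [ 1.    -0.004 -0.003] [-0.003 -0.008 -1.   ] F press [-15.03  -2.34   3.8 ] grip 0.0036671451104409816 7.244127153844602
brass box 604 195 11 27 133 x from 0.123 to 0.1313
```

Call:
{"op": "jog_arm", "data": {
  "moves": [0,0.002,0,0,0,0,-1,0,0.004,0,0,0,0,-1,0,0.005,0,0,0,0,-1,0,0.005,0,0,0,0,-1,0,0.005,0,0,0,0,-1,0,0.005,0,0,0,0,-1,0,0.005,0,0,0,0,-1,0,0.005,0,0,0,0,-1]
}}

```text
time: 28.35
position: [0.5698, -0.0212, 0.1124]
tool_rot: [-0.439, 3.107, -0.013]
ft_force: [6.6, -14.8, 2.1]
grip_width: 0.009
grip_force: 7.9
```

```bash
python3 -c "
from h import *
go(-.135,0,.11);im=brass()"
```

```text
at press [-0.0921 -0.0004  0.1124] shift [ 0.0008 -0.1431  0.0094] turn [-0.0085  0.0027 -0.0046] q [-0.54  0.26  0.6   1.81 -0.15  1.12  1.97] t 28.35
press x,y,z in tool [ 0.005  1.    -0.009] [ 1.    -0.005 -0.003] [-0.003 -0.009 -1.   ] F press [-16.01  -2.15   2.13] grip 0.009095164156194829 7.942905435338616
brass box 604 195 10 27 135 x from 0.1234 to 0.1309
```

The bushing is home: 16 N mid-stroke, and the flange stayed still over the last several steps. Now I back off and rise.

Call:
{"op": "jog_arm", "data": {
  "moves": [0,-0.06,0,0,0,0,-1,0,-0.12,0,0,0,0,-1,0,-0.18,0,0,0,0,-1,0,-0.24,0,0,0,0,-1,0,-0.24,-0.1,0,0,0,-1,0,-0.24,-0.22,0,0,0,0.3,0,-0.2,-0.32,0,0,0,0.5,0,-0.2,-0.32,0,0,0,0.5]
}}

```text
time: 29.4
position: [0.586, -0.0714, 0.2098]
tool_rot: [-0.448, 3.105, 0.001]
ft_force: [-0.0, -0.4, -0.1]
grip_width: 0.262
grip_force: 0.0
```

Run:
```python
from h import *
go(.045,0,.2)
s=ctrl.get_state();im=wcam(s,ctrl.get_image("wrist"));g=cv2.cvtColor(im["pixels"],cv2.COLOR_RGB2HSV)
# bright-top profile of lever/post along press x at z=.115, few y lines
for y in(.004,.009):
    xs=np.arange(-.02,.1,.0015);P=[w(x,y,.115) for x in xs];uv=proj(im,P)
    print(y,[(round(x*1000),int(g[int(v),int(u),2])) for x,(u,v) in zip(xs,uv) if 0<=u<639 and 0<=v<399])
```

```text
at press [-0.1448 -0.0019  0.2098] shift [0.0058 0.6326 0.0328] turn [0.0003 0.0041 0.0009] q [-0.47  0.22  0.64  1.65 -0.14  1.31  2.05] t 29.4
press x,y,z in tool [-0.001  1.     0.   ] [ 1.     0.001 -0.004] [-0.004  0.    -1.   ] F press [-0.39  0.13 -0.15] grip 0.2620291085685468 0.0
0.004 [(-20, 102), (-18, 60), (-17, 63), (-15, 65), (-14, 66), (-12, 65), (-11, 64), (-9, 82), (-8, 93), (-6, 99), (-5, 105), (-3, 96), (-2, 95), (0, 94), (1, 102), (3, 98), (4, 97), (6, 102), (7, 100), (9, 103), (10, 101), (12, 103), (13, 97), (15, 102), (16, 101), (18, 98), (19, 103), (21, 103), (22, 124), (24, 167), (25, 235), (27, 250), (28, 253), (30, 253), (31, 253), (33, 236), (34, 82), (36, 63), (37, 68), (39, 69), (40, 68), (42, 67), (43, 63), (45, 66), (46, 66), (48, 66), (49, 72), (51, 87), (52, 104), (54, 138), (55, 155), (57, 165), (58, 164), (60, 164), (61, 162), (63, 143), (64, 179), (66, 213), (67, 202), (69, 146), (70, 125), (72, 121), (73, 127), (75, 125), (76, 125), (78, 126), (79, 124), (81, 128), (82, 129), (84, 126), (85, 198), (87, 255), (88, 255), (90, 255), (91, 255), (93, 2
[... 209 characters left out ...]
, (1, 99), (3, 99), (4, 97), (6, 98), (7, 99), (9, 100), (10, 101), (12, 97), (13, 100), (15, 97), (16, 99), (18, 101), (19, 101), (21, 102), (22, 105), (24, 169), (25, 238), (27, 252), (28, 253), (30, 253), (31, 253), (33, 235), (34, 78), (36, 65), (37, 71), (39, 64), (40, 68), (42, 65), (43, 71), (45, 67), (46, 69), (48, 70), (49, 66), (51, 87), (52, 123), (54, 138), (55, 155), (57, 166), (58, 158), (60, 162), (61, 163), (63, 128), (64, 90), (66, 203), (67, 252), (69, 247), (70, 173), (72, 128), (73, 126), (75, 125), (76, 127), (78, 131), (79, 124), (81, 128), (82, 130), (84, 141), (85, 180), (87, 254), (88, 255), (90, 255), (91, 255), (93, 255), (94, 255), (96, 255), (97, 255), (99, 255)]
```

Lever top is at x 24-33.5 mm and post at 51.5-63.5 mm, so ram ≈ 43.5 mm and the grip centre is at x ≈ 0.0495.

Call:
{"op": "jog_arm", "data": {
  "moves": [0,0.1,0,0,0,0,0.7,0,0.22,0,0,0,0,0.7,0,0.34,0,0,0,0,0.7,0,0.46,0,0,0,0,0.7,0,0.57,0,0,0,0,0.7,0.003,0.648,0,0,0,0,0.7,0.003,0.648,0,0,0,0,0.7,0.003,0.648,0,0,0,0,0.7]
}}

```text
time: 30.45
position: [0.5291, 0.1123, 0.2067]
tool_rot: [0.444, -3.109, 0.002]
ft_force: [0.2, -0.5, -0.1]
grip_width: 0.852
grip_force: 0.0
```

```bash
python3 -c "
from h import *
go(.0495,-.001,.081)"
```

```text
at press [0.0475 0.001  0.2067] shift [-0.0072  0.0071  0.419 ] turn [-0.001  -0.0014 -0.0022] q [-0.73  0.1   0.51  1.76 -0.05  1.3   1.64] t 30.45
press x,y,z in tool [ 0.002  1.    -0.001] [ 1.    -0.002  0.001] [ 0.001 -0.001 -1.   ] F press [-0.55 -0.05 -0.11] grip 0.8518600357723183 0.0
```

Call:
{"op": "jog_arm", "data": {
  "moves": [-0.006,0.006,0.1,0,0,0,0.7,-0.006,0.006,0.2,0,0,0,0.7,-0.006,0.006,0.3,0,0,0,0.7,-0.006,0.006,0.37,0,0,0,0.7,-0.006,0.006,0.41,0,0,0,0.7,-0.006,0.006,0.418,0,0,0,0.7,-0.006,0.006,0.418,0,0,0,0.7,-0.006,0.006,0.418,0,0,0,0.7],
  "newtons": 20
}}

```text
time: 31.45
position: [0.531, 0.1164, 0.0831]
tool_rot: [-0.446, 3.108, 0.001]
ft_force: [-0.4, 0.2, -0.1]
grip_width: 0.852
grip_force: 0.0
```

```bash
python3 -c "
from h import *
go(.0495,-.001,.081);brass()"
```

```text
at press [ 0.0509 -0.002   0.0831] shift [ 0.0034 -0.0047  0.0069] turn [ 0.0002  0.0016 -0.0008] q [-0.71  0.22  0.5   1.9  -0.12  1.05  1.7 ] t 31.45
press x,y,z in tool [0.001 1.    0.   ] [ 1.    -0.001 -0.002] [-0.002  0.    -1.   ] F press [ 0.26  0.34 -0.11] grip 0.8524668222165275 0.0
brass box 518 140 122 41 1291 x from 0.1785 to 0.2566
```

No contact yet. Closing the gripper at 20 N.

Call:
{"op": "jog_arm", "data": {
  "moves": [0,-0.003,0,0,0,0,-0.2,0,-0.003,0,0,0,0,-0.4,0,-0.003,0,0,0,0,-1,0,-0.003,0,0,0,0,-1,0,-0.003,0,0,0,0,-1,0,-0.003,0,0,0,0,-1,0,-0.003,0,0,0,0,-1,0,-0.003,0,0,0,0,-1],
  "newtons": 20
}}

```text
time: 32.5
position: [0.5307, 0.1155, 0.0825]
tool_rot: [-0.446, 3.109, 0.0]
ft_force: [-1.6, -1.1, 5.6]
grip_width: 0.366
grip_force: 20.0
```

```bash
python3 -c "
from h import *
go(.006,-.001,.083)"
```

```text
at press [ 0.0501 -0.0014  0.0825] shift [ 0.0014 -0.147  -0.0018] turn [ 0.0001  0.0003 -0.0007] q [-0.71  0.22  0.5   1.9  -0.12  1.05  1.7 ] t 32.5
press x,y,z in tool [0.001 1.    0.   ] [ 1.    -0.001 -0.   ] [-0.  0. -1.] F press [-0.64  1.82  5.61] grip 0.36607104440314353 20.044845098163933
```

At full squeeze the fingertips at z 83 mm should read about 32 mm, and they do, so the lever is squeezed. Dragging back now.

Call:
{"op": "jog_arm", "data": {
  "moves": [0,-0.01,0,0,0,0,-1,0,-0.025,0,0,0,0,-1,0,-0.04,0,0,0,0,-1,0,-0.06,0,0,0,0,-1,0,-0.08,0,0,0,0,-1,0,-0.1,0,0,0,0,-1,0,-0.12,0,0,0,0,-1,0,-0.13,0,0,0,0,-1],
  "newtons": 20
}}

```text
time: 33.5
position: [0.5411, 0.0794, 0.0824]
tool_rot: [0.447, -3.109, -0.003]
ft_force: [-3.3, 2.0, 6.1]
grip_width: 0.367
grip_force: 20.4
```

```bash
python3 -c "
from h import *
go(.004,-.001,.083)"
```

```text
at press [ 0.0125 -0.0013  0.0824] shift [ 0.0011 -0.0284 -0.0019] turn [ 0.0021 -0.0001 -0.    ] q [-0.66  0.23  0.52  1.89 -0.14  1.05  1.78] t 33.5
press x,y,z in tool [0.    1.    0.002] [ 1. -0.  0.] [ 0.     0.002 -1.   ] F press [2.89 2.62 6.12] grip 0.3674241547516278 20.352986776269972
```

Sliding freely at 2.9 N. Continuing to the stop.

Call:
{"op": "jog_arm", "data": {
  "moves": [0,-0.005,0,0,0,0,-1,0,-0.01,0,0,0,0,-1,0,-0.015,0,0,0,0,-1,0,-0.02,0,0,0,0,-1,0,-0.025,0,0,0,0,-1,0,-0.03,0,0,0,0,-1,0,-0.03,0,0,0,0,-1,0,-0.03,0,0,0,0,-1],
  "newtons": 20
}}

```text
time: 34.5
position: [0.5437, 0.0707, 0.0824]
tool_rot: [0.447, -3.109, -0.003]
ft_force: [-2.8, 1.4, 5.1]
grip_width: 0.366
grip_force: 20.3
```

```bash
python3 -c "
from h import *
go(.004,-.001,.083)"
```

```text
at press [ 0.0035 -0.0013  0.0824] shift [ 0.001   0.0018 -0.0018] turn [ 0.0017 -0.0002 -0.    ] q [-0.64  0.24  0.53  1.89 -0.14  1.05  1.8 ] t 34.5
press x,y,z in tool [0.    1.    0.002] [ 1. -0.  0.] [ 0.     0.002 -1.   ] F press [2.13 2.29 5.13] grip 0.3658786648590146 20.30514162965119
```

Not at the stop yet. Another 4 mm.

Call:
{"op": "jog_arm", "data": {
  "moves": [0,-0.004,0,0,0,0,-1,0,-0.007,0,0,0,0,-1,0,-0.01,0,0,0,0,-1,0,-0.014,0,0,0,0,-1,0,-0.014,0,0,0,0,-1,0,-0.014,0,0,0,0,-1,0,-0.014,0,0,0,0,-1,0,-0.014,0,0,0,0,-1],
  "newtons": 20
}}

```text
time: 35.5
position: [0.5437, 0.0706, 0.0824]
tool_rot: [0.451, -3.107, -0.01]
ft_force: [-5.6, 7.4, 7.6]
grip_width: 0.366
grip_force: 21.0
```

```bash
python3 -c "
from h import *
go(.004,-.001,.083)"
```

```text
at press [ 0.0034 -0.0013  0.0824] shift [ 0.0011  0.002  -0.002 ] turn [ 0.0064 -0.0009  0.0024] q [-0.64  0.24  0.53  1.88 -0.14  1.06  1.81] t 35.5
press x,y,z in tool [-0.003  1.     0.007] [1.    0.002 0.001] [ 0.001  0.007 -1.   ] F press [8.65 3.27 7.59] grip 0.36571893951360535 20.99793691188097
```

The jaw is on its stop: no movement and 8.6 N. It slid 46.7 mm in total, which matches the bushing being home. Open and rise.

Call:
{"op": "jog_arm", "data": {
  "moves": [0,0.007,0,0,0,0,0.2,0,0.01,0,0,0,0,0.7,0,0.013,0,0,0,0,0.7,0,0.013,0,0,0,0,0.7,0,0.013,0,0,0,0,0.7,0,0.013,-0.1,0,0,0,0.7,0,0.013,-0.24,0,0,0,0.7,0,0.013,-0.4,0,0,0,0.7]
}}

```text
time: 36.5
position: [0.5435, 0.0689, 0.2029]
tool_rot: [0.446, -3.109, 0.0]
ft_force: [0.6, 0.3, 0.5]
grip_width: 0.847
grip_force: 0.0
```

Call:
{"op": "jog_arm", "data": {
  "moves": [0,-0.1,-0.1,0,0,0,0.7,0,-0.2,-0.1,0,0,0,0.7,0,-0.3,-0.1,0,0,0,0.7,0,-0.4,-0.1,0,0,0,0.7,0,-0.5,-0.1,0,0,0,0.7,0,-0.5,-0.1,0,0,0,0.7,0,-0.5,-0.1,0,0,0,0.7,0,-0.5,-0.1,0,0,0,0.7]
}}

```text
time: 37.5
position: [0.5862, -0.0733, 0.2321]
tool_rot: [0.449, -3.109, -0.001]
ft_force: [0.7, 1.1, -0.6]
grip_width: 0.848
grip_force: 0.0
```

Run:
```python
from h import *
go(.004,-.001,.083)
s=ctrl.get_state();im=wcam(s,ctrl.get_image("wrist"));g=cv2.cvtColor(im["pixels"],cv2.COLOR_RGB2HSV)
def prof(y,z,a,b,ch):
    xs=np.arange(a,b,.0015);uv=proj(im,[w(x,y,z) for x in xs])
    print(z,ch,[(round(x*1e3),int(g[int(v),int(u),ch])) for x,(u,v) in zip(xs,uv) if 0<=u<639 and 0<=v<399])
prof(.007,.115,-.035,.035,2)
prof(.007,.125,-.13,-.09,2)
prof(.01,.054,.085,.135,1)   # saturation: brass near flange top
```

```text
at press [-0.1467 -0.0016  0.2321] shift [0.0012 0.5019 0.4973] turn [0.0008 0.0001 0.0013] q [-0.48  0.21  0.65  1.61 -0.13  1.36  2.05] t 37.5
press x,y,z in tool [-0.001  1.     0.001] [ 1.     0.001 -0.   ] [-0.     0.001 -1.   ] F press [ 0.84 -0.93 -0.61] grip 0.8483015853207956 0.0
0.115 2 [(-35, 100), (-34, 102), (-32, 99), (-30, 99), (-29, 99), (-27, 102), (-26, 103), (-24, 101), (-23, 99), (-21, 104), (-20, 171), (-18, 244), (-17, 251), (-15, 254), (-14, 253), (-12, 253), (-11, 224), (-9, 67), (-8, 61), (-6, 63), (-5, 65), (-3, 60), (-2, 65), (0, 68), (1, 69), (3, 61), (4, 65), (6, 64), (7, 72), (9, 119), (10, 136), (12, 166), (13, 169), (15, 164), (16, 162), (18, 150), (19, 149), (21, 153), (22, 92), (24, 60), (25, 45), (27, 57), (28, 57), (30, 66), (31, 150), (33, 203), (34, 227)]
0.125 2 [(-130, 109), (-128, 97), (-127, 102), (-126, 103), (-124, 104), (-122, 103), (-121, 101), (-120, 105), (-118, 104), (-116, 104), (-115, 140), (-113, 165), (-112, 175), (-110, 192), (-109, 188), (-107, 177), (-106, 170), (-104, 122), (-103, 79), (-101, 122), (-100, 172), (-98, 171), (-97, 173), (-95, 173), (-94, 172), (-92, 174), (-91, 173)]
0.054 1 [(85, 115), (87, 109), (88, 102), (90, 99), (91, 89), (93, 26), (94, 33), (96, 32), (97, 42), (99, 52), (100, 119), (102, 149), (103, 148), (105, 158), (106, 151), (108, 146), (109, 151), (111, 157), (112, 179), (114, 186), (115, 168), (117, 137), (118, 75), (120, 34), (121, 36), (123, 24), (124, 36), (126, 31), (127, 28), (129, 34), (130, 31), (132, 34), (133, 30), (135, 37)]
```

Ram is about 0, the trigger is at rest and the flange rim is against the block. Handing in.

```bash
python3 -c "
from bench import ctrl
print(ctrl.close_job())"
```

```text
the job is handed in; nothing more can be done
None
```

The bushing is pressed home, with a peak of about 16 N at the trigger; the jaw is back on its stop, the trigger is at rest, and the job was handed in at about 37.5 s (no verdict was returned).

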